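Dial the alloy safe's combination and open its lid

ROBOT

A 6-joint arm with a two-finger parallel gripper is mounted at the origin on the work surface. World frame = base frame: x ahead of the robot, y to its left, z up, the work surface at z = 0. Lengths are in mm, angles in rad, forces in N, time in s.
With the tool pointing down it reaches from about 350 to 975 mm from the base axis. Payload 7.1 kg.
Tool frame: the origin (TCP) lies between the finger pads; the fingertips stand 19 mm ahead of it and the grasp point (between the pads) is the TCP; z points along the fingers, y is the line along which they close (so a half turn about z gives the same grasp; the last joint's range is limited). The gripper opens to 88 mm and grips with 3 to 60 N. Pads are 20 mm wide; open, the fingers measure 115 mm over their backs; the gripper's body (75 mm by 178 mm) begins 61 mm behind the grasp point.
Start: joints at [1.307, 0.423, 1.63, -0, 1.089, -0.019], TCP at [151.445, 606.357, 241.675] pointing down, gripper open.
Joint ranges: [-3, 3], [-0.9, 2.11], [0.09, 2.58], [-1.31, 4.45], [0.11, 2.69], [-2.54, 2.54]. Speed limits (rad/s): [2.39, 2.39, 3.01, 3.14, 3.14, 3.14].

INTERFACE

Orientations are given as a rotation vector (axis times angle).
In Python, from workcell import ctrl gives the robot as it stands.
- The arm moves only by the tool arm_command, never from a script. Its argument "series" is a list of rows, each an object with "linear": the shift along the tool's x, y, z in m, a list of three; "turn": the turn about the tool's z in rad. A call has 1 to 10 rows; each row shifts and turns the commanded pose from where the row before left it, along the tool's axes as they then stand; what a row does not reach is not made up. A row lasts 1/10 s, in which the tool goes at most 50 mm and 8.59 degrees, less where a joint would pass 70% of its speed; a pose out of reach is approached as far as the arm can. A call with a gripper value outside its range is refused whole. "jaw" is the opening, from -1 (shut) to 1 (fully open), set as the call begins (left out, the last holds). The fingers move at their own pace and stop on an object; the grip force is fixed at half the most. Time passes only in rows, so rows that do not move let the fingers close. It gives the time, the measured TCP pose, the force, the opening and the grip force at its end, in the units of the state.
- ctrl.get_obs(): the state, without advancing time (a new reading comes with each control period).
- ctrl.get_image(name): name is "side" or "top"; returns a dict with "frame" (480x640x3 uint8, blue, green, red), "fx", "fy", "cx", "cy" (pixels), "k1" (the pictures are not rectified: a ray, as slopes to the right and down, at radius r is drawn at 1 + k1 r^2 times it, then the intrinsics apply), "rvec" (rotation vector, rad) and "tvec" (3), from world to camera coordinates, as OpenCV has them. Camera axes: x right, y down, z forward; pixel columns grow to the right and rows downward; lengths in mm; the calibration is good to about 2 mm. A picture is of the moment at which its call begins. There is no depth.
- ctrl.close_job(): hands the job in; it is judged then, once.
The state is a dict: "t": time; "qpos": joint angles; "qvel": joint speeds; "joint_torque": joint torques, N m; "ee_pos": TCP position; "orientation": TCP orientation; "ft_force": force on the tool from outside, world axes, zero at the start; "moment": the same for the moment, N m; "width": finger opening in mm; "grasp_force": force on a finger pad.
Only numpy, scipy, OpenCV 4.12 (cv2) and the standard library are available. Lean on these libraries where they do the work, as an engineer would, in place of code of your own. Each camera call takes 0.05 s, during which the arm holds its last target. There are 200 camera calls.

TASK

Open the small alloy safe on the dental bench: its combination is 4 - 1 - 3, counted in dots on the coloured fields round the dial. From where it stands turn the dial right to four dots, then left to one dot, then right to three dots, stopping for about a second with the pointer squarely on each; then slide the blue lid fully open by its grip and let go. Leave the dial on three dots and do not disturb the other things on the bench.

Things in the scene. Friction and masses are not known exactly. Their poses are not given: they have to be found in the camera images.
- safe: Fixed grey steel safe, 150 (x) by 260 (y) by 80 mm high. Origin: centre of its underside on the bench; z up. Its -y half has a flat deck at 80 mm with the combination dial, axis at (0, -70) mm; its +y half holds gold ingots under a sliding blue lid. The dial stands on a white disc (radius 55 mm, top at 82 mm) with four coloured fields carrying white dots, 44 mm from the axis.
- dial (a joint): Dial angle, rad, positive to the left (anticlockwise from above), 0 with the pointer along the safe's +x. One dot (red) = 0.75, two (yellow) = 0.25, three (green) = -0.25, four (blue) = -0.75. Turns between -2.6 and 2.6 against about 0.05 N m of friction, without clicks, and stays where it is left.
- dial_grip (a point): Point on the dial's vertical axis, 115 mm above the bench, inside its black upright grip bar; turns with the dial (x along the bar to the pointer end, z up). Bar 54 mm long, 14 mm wide across the flats, from 90 to 129 mm above the bench, on a steel disc of radius 31 mm whose top is at 90 mm. A white line on the bar's top runs from its centre to the pointer end.
- pointer (a point): Small red pointer mark on the dial's steel disc, 28.5 mm from the axis, at the end of the bar with the white line; turns with the dial.
- mark_1 (a point): Centre of the red field with one dot on the safe's white disc, 83 mm above the bench (20 by 13 mm field).
- mark_2 (a point): Centre of the yellow field with two dots, likewise.
- mark_3 (a point): Centre of the green field with three dots, likewise.
- mark_4 (a point): Centre of the blue field with four dots, likewise.
- lid (a joint): How far the blue lid is slid open, m: 0 shut, 0.08 fully open at its stop. It slides level along the safe's +y, away from the dial, against about 2 N of friction and stays where it is left. The lock really blocks it after some 3 mm unless the dial stands on three dots (within about 0.15 rad).
- lid_grip (a point): Point in the aluminium grip bar on the lid, 111 mm above the bench; moves with the lid; axes as the safe's; at (0, 75) mm from the safe's origin when shut. Bar 60 mm along the safe's x, 12 mm wide along its y, top 124 mm above the bench. Lid plate 124 by 130 mm, top 87 mm above the bench, between two steel rails 90 mm high.
- wax_tin: Bystander: round white tin with pink wax, 76 mm diameter, 22 mm high, standing just on the robot's side of the safe; origin centre of its underside.
- blue_cast: Bystander: light blue dental cast, 50 by 60 by 29 mm, standing just beyond the safe; origin centre of its underside.
- stone_cast: Bystander: cream dental cast, 50 by 60 by 29 mm; origin centre of its underside.
- monomer: Bystander: amber bottle with white cap, 48 mm diameter, 90 mm high; origin centre of its underside.
- spatula: Bystander: spatula 170 mm long lying on the bench; origin near its middle.
- brush: Bystander: brush 160 mm long lying on the bench; origin near its middle.
- mix_cup: Bystander: open blue mixing cup, 60 mm diameter, 45 mm high; origin centre of its underside.

How it is judged:
By the outcome, as a careful person would: the job done as asked, in the order asked, and still so for the second after the job is handed in, with the robot touching nothing.
It also fails if it takes over 54 s, if anything falls off the work surface, if the arm or the gripper's body presses on something with over 40 N, if the wrist force passes 120 N, or if a joint passes its speed limit or range.

## Working session

There is one attempt and no reset: what is moved stays moved. The work goes in short steps, Python scripts to look and compute and a tool call to move; the robot and the scene stay as the last step left them, time stands still between calls to the robot, and variables do not carry over. Pictures are saved under pics/ and viewed, at most 10 in all, crops included, and the job is handed in when it is done.

Besides the shell and the picture viewer there is one more tool, called after "Request:" as a command line: name --argument value ..., lists and objects as JSON in quotes. arm_command: Moves the arm, as the interface text tells. Its arguments: {"type":"object","properties":{"series":{"type":"array"},"jaw":{"type":"number"}},"required":["series"]}

```bash
mkdir -p pics; python3 - <<'E'
from workcell import ctrl
import cv2
for n in("top","side"):
    d=ctrl.get_image(n); cv2.imwrite(f"pics/{n}0.png",d["frame"]); print({k:v for k,v in d.items() if k!="frame"})
print(ctrl.get_obs())
E
```

```text
{'fx': 483.7717213728207, 'fy': 483.7717213728207, 'cx': 320.18651102878755, 'cy': 234.0668840554184, 'k1': -0.015522027059087541, 'rvec': array([ 2.17244226, -2.20379081,  0.07982313]), 'tvec': array([  -9.77710687,  585.65872417, 1241.95797672])}
{'fx': 528.6263374506908, 'fy': 528.6263374506908, 'cx': 316.0004925767264, 'cy': 236.35726915527854, 'k1': -0.1074528516788242, 'rvec': array([ 2.2931128 , -0.80009037,  0.30267008]), 'tvec': array([-464.27054625,  332.86608235, 1004.74336549])}
{'t': 0.1, 'qpos': array([ 1.30695938e+00,  4.23762086e-01,  1.63058760e+00,  6.15311462e-06,
        1.08861317e+00, -1.90038943e-02]), 'qvel': array([-2.27223008e-03, -2.98265007e-03, -2.59999450e-03,  9.58149328e-05,
       -7.23633469e-04,  3.02020475e-04]), 'joint_torque': array([-4.25764119e-04, -5.45615065e+01, -2.74322301e+01,  6.44792221e-02,
        1.87818386e-02, -5.88929993e-05]), 'ee_pos': array([151.35009973, 605.91460493, 240.9910831 ]), 'orientation': array([-3.83603163e-01, -3.11788408e+00,  2.12948360e-03]), 'ft_force': array([-0.23042692, -0.8335069 ,  0.12319122]), 'moment': array([ 0.00862045,  0.03660645, -0.02560019]), 'grasp_force': 0.0, 'width': 87.43428901743836}
```

View pics/top0.png

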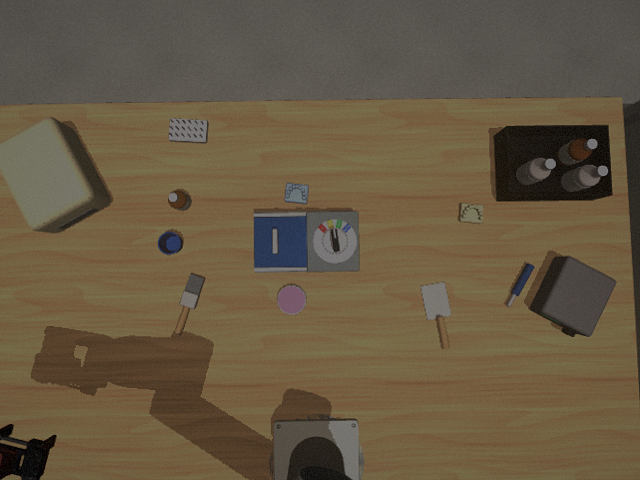

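View pics/side0.png

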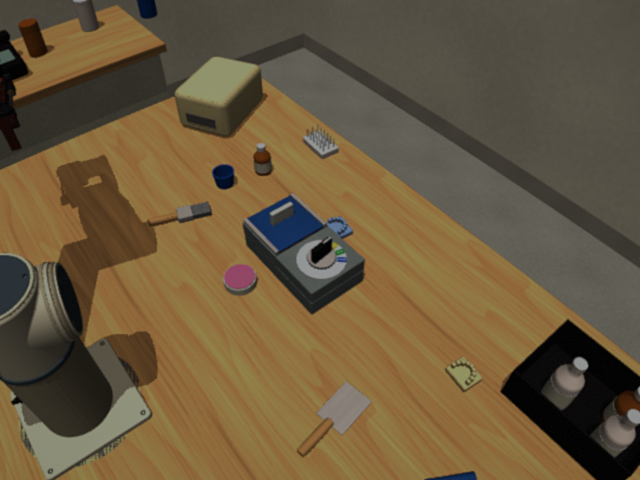

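The top view shows the safe at about (307,240), with the dial at (335,241) and the lid grip at (275,241). In the side view the dial is at (322,252).

```bash
cat >h.py <<'E'
import cv2,numpy as np
def ray(d,uv):
    K=np.array([[d["fx"],0,d["cx"]],[0,d["fy"],d["cy"]],[0,0,1]])
    p=cv2.undistortPoints(np.array(uv,float).reshape(-1,1,2),K,np.array([d["k1"],0,0,0.]))[:,0]
    R=cv2.Rodrigues(np.array(d["rvec"]))[0]
    v=np.c_[p,np.ones(len(p))]@R
    return -R.T@np.ravel(d["tvec"]),v
def onplane(d,uv,z):
    c,v=ray(d,uv); return (c+v*((z-c[2])/v[:,2:]))[:,:2]
def blobs(d,lo,hi,box,amin=8):
    x0,y0,x1,y1=box; h=cv2.cvtColor(d["frame"][y0:y1,x0:x1],cv2.COLOR_BGR2HSV)
    n,l,s,c=cv2.connectedComponentsWithStats(cv2.inRange(h,lo,hi))
    return [(s[i,4],c[i]+[x0,y0]) for i in range(1,n) if s[i,4]>=amin]
E
python3 - <<'E'
from workcell import ctrl
from h import *
d=ctrl.get_image("top"); s=ctrl.get_image("side")
a=cv2.resize(d["frame"][205:277,248:366],None,fx=6,fy=6,interpolation=cv2.INTER_CUBIC)[:,:]
b=cv2.resize(s["frame"][232:277,285:360],None,fx=6,fy=6,interpolation=cv2.INTER_CUBIC)
cv2.imwrite("pics/c1.png",a)
cv2.imwrite("pics/c2.png",b)
box=(308,205,366,277)
for n,lo,hi in [("red",(0,120,60),(8,255,255)),("yel",(20,120,60),(35,255,255)),("grn",(40,80,40),(85,255,255)),("blu",(95,100,40),(130,255,255))]:
    for A,c in blobs(d,lo,hi,box,5): print(n,A,c.round(1),onplane(d,c,83).round(1))
x0,y0=248,205
m=cv2.inRange(cv2.cvtColor(d["frame"][205:277,248:309],cv2.COLOR_BGR2HSV),(95,120,40),(130,255,255))
m=cv2.morphologyEx(m,cv2.MORPH_CLOSE,np.ones((9,9)))
c=max(cv2.findContours(m,0,2)[0],key=cv2.contourArea)
bx=cv2.boxPoints(cv2.minAreaRect(c))+[x0,y0]
print(onplane(d,bx,87).round(1))
w=cv2.inRange(cv2.cvtColor(d["frame"][220:262,262:290],cv2.COLOR_BGR2HSV),(0,0,90),(179,70,255))
n,l,st,ce=cv2.connectedComponentsWithStats(w)
for i in range(1,n):
    if st[i,4]>20: print("grip",st[i],onplane(d,ce[i]+[262,220],124).round(1))
E
```

```text
red 33 [322.  227.9] [[596.4 -22.7]]
yel 25 [329.6 223. ] [[608.2 -41.6]]
grn 25 [338.5 223.6] [[606.5 -63.7]]
blu 12 [344.9 226.8] [[598.2 -79.5]]
blu 10 [347.1 229. ] [[592.8 -84.8]]
[[625.5 145.4]
 [623.6  11.7]
 [502.6  13.2]
 [504.4 146. ]]
grip [ 10   9   6  25 108] [[561.9  91.6]]
```

View pics/c1.png

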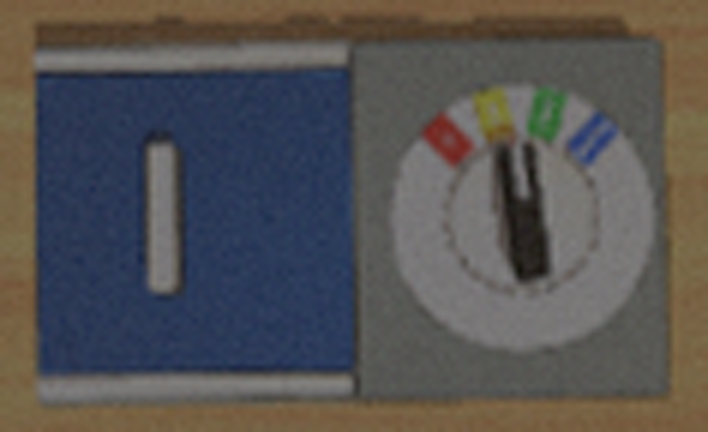

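View pics/c2.png

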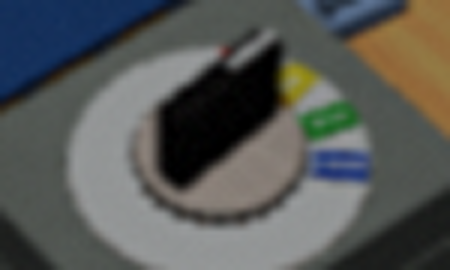

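The crops show the bar pointing between yellow and red, at crop pixels (518,145) to (535,280). The grip is vertical at (163,218). I'm moving towards the dial and measuring the bar's angle first.

```bash
python3 - <<'E'
from h import *
from workcell import ctrl
d=ctrl.get_image("top"); x0,y0,x1,y1=316,222,354,262
g=cv2.cvtColor(d["frame"][y0:y1,x0:x1],cv2.COLOR_BGR2GRAY)
n,l,s,c=cv2.connectedComponentsWithStats((g<60).astype('uint8'))
for i in range(1,n):
    if s[i,4]>20:
        m=np.argwhere(l==i)[:,::-1].astype(np.float32)
        b=cv2.boxPoints(cv2.minAreaRect(m))+[x0,y0]; print(s[i],onplane(d,b,110).round(1).tolist())
        P=onplane(d,m+[x0,y0],110); u=np.linalg.svd(P-P.mean(0))[2][0]; print(P.mean(0),np.arctan(u[1]/u[0]))
# disc steel/white
h=cv2.cvtColor(d["frame"],cv2.COLOR_BGR2HSV)
print(ray(d,[[0,0]])[0].round())
E
```

```text
[ 15   7   8  23 112] [[590.9, -42.1], [592.7, -56.1], [538.6, -62.9], [536.9, -49.0]]
[562.22987182 -52.58965106] 0.1368877970643525
[ 498.  -13. 1279.]
```

Request:
arm_command --series '[{"linear":[-0.028,-0.027,0],"turn":0},{"linear":[-0.028,-0.027,0],"turn":0},{"linear":[-0.028,-0.027,0],"turn":0},{"linear":[-0.028,-0.027,0],"turn":0},{"linear":[-0.028,-0.027,0],"turn":0},{"linear":[-0.028,-0.027,0],"turn":0},{"linear":[-0.028,-0.027,0],"turn":0},{"linear":[-0.028,-0.027,0],"turn":0},{"linear":[-0.028,-0.027,0],"turn":0},{"linear":[-0.028,-0.027,0],"turn":0}]' --jaw 1

```text
t: 1.25
ee_pos: [358.3, 275.2, 241.8]
orientation: [0.383, 3.118, 0.0]
ft_force: [-0.5, 0.8, -0.3]
width: 87.4
grasp_force: 0.0
```

Request:
arm_command --series '[{"linear":[-0.028,-0.027,0],"turn":0},{"linear":[-0.028,-0.027,0],"turn":0},{"linear":[-0.028,-0.027,0],"turn":0},{"linear":[-0.028,-0.027,0],"turn":0},{"linear":[-0.028,-0.027,0],"turn":0},{"linear":[-0.028,-0.027,0],"turn":0},{"linear":[-0.028,-0.027,0],"turn":0},{"linear":[-0.028,-0.027,0],"turn":0}]'

```text
t: 2.05
ee_pos: [523.3, 11.1, 241.7]
orientation: [0.384, 3.118, 0.0]
ft_force: [1.4, 0.1, -0.8]
width: 87.6
grasp_force: 0.0
```

Request:
arm_command --series '[{"linear":[-0.027,-0.026,0],"turn":0},{"linear":[-0.027,-0.0265,0],"turn":0},{"linear":[0,0,0.025],"turn":-0.127},{"linear":[0,0,0.025],"turn":-0.127},{"linear":[0,0,0.025],"turn":-0.127},{"linear":[0,0,0],"turn":0},{"linear":[0,0,0],"turn":0}]'

```text
t: 2.75
ee_pos: [562.2, -51.3, 166.8]
orientation: [0.208, -3.134, -0.0]
ft_force: [-0.1, 0.8, 0.3]
width: 88.2
grasp_force: 0.0
```

```bash
python3 - <<'E'
from h import *
from workcell import ctrl
o=ctrl.get_obs(); print(o["ee_pos"],o["orientation"],o["qpos"])
a=[]
for n,(x,y) in (("top",(285,190)),("side",(260,170))):
    d=ctrl.get_image(n); a.append(cv2.resize(d["frame"][y:y+120,x:x+100],None,fx=4,fy=4,interpolation=cv2.INTER_CUBIC))
cv2.imwrite("pics/p1.png",np.hstack(a))
E
```

```text
[562.2441958  -51.28283987 166.77954956] [ 2.08432559e-01 -3.13381333e+00 -2.85966456e-04] [-1.12052615e-01  4.34512489e-01  1.81807380e+00  3.51992267e-05
  8.89880557e-01 -1.81569716e+00]
```

View pics/p1.png

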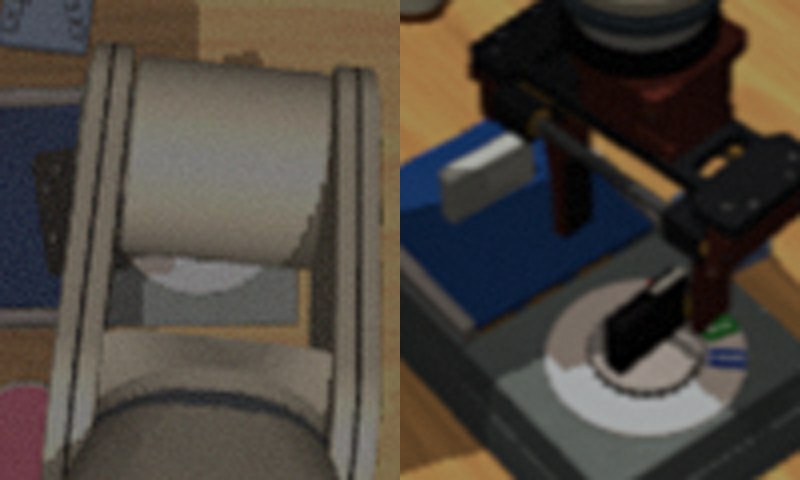

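The picture shows the fingers straddling the bar, in line with it.

Request:
arm_command --series '[{"linear":[-0.001,-0.002,0.02],"turn":0},{"linear":[0,0,0.02],"turn":0},{"linear":[0,0,0.012],"turn":0},{"linear":[0,0,0],"turn":0},{"linear":[0,0,0],"turn":0}]'

```text
t: 3.35
ee_pos: [564.1, -53.2, 115.5]
orientation: [-0.213, 3.133, -0.0]
ft_force: [-0.6, -0.7, 0.9]
width: 87.8
grasp_force: 0.0
```

Request:
arm_command --series '[{"linear":[0,0,0],"turn":0},{"linear":[0,0,0],"turn":0},{"linear":[0,0,0],"turn":0},{"linear":[0,0,0],"turn":0},{"linear":[0,0,0],"turn":0},{"linear":[0,0,0],"turn":0}]' --jaw -1

```text
t: 3.95
ee_pos: [563.6, -53.2, 114.7]
orientation: [0.214, -3.134, -0.0]
ft_force: [-0.0, 0.1, 0.1]
width: 43.2
grasp_force: 0.0
```

Request:
arm_command --series '[{"linear":[0,0,0],"turn":0},{"linear":[0,0,0],"turn":0},{"linear":[0,0,0],"turn":0},{"linear":[0,0,0],"turn":0},{"linear":[0,0,0],"turn":0},{"linear":[0,0,0],"turn":0}]'

```text
t: 4.55
ee_pos: [563.7, -53.7, 114.7]
orientation: [-0.214, 3.134, -0.001]
ft_force: [0.8, -5.3, -0.4]
width: 14.0
grasp_force: 30.0
```

Request:
arm_command --series '[{"linear":[0,-0.001,0],"turn":0.092},{"linear":[0,0,0],"turn":0.1},{"linear":[0,0,0],"turn":0.1},{"linear":[0,0,0],"turn":0.1},{"linear":[0,0,0],"turn":0.1},{"linear":[0,0,0],"turn":0.1},{"linear":[0,0,0],"turn":0.1},{"linear":[0,0,0],"turn":0.1},{"linear":[0,0,0],"turn":0.1},{"linear":[0,0,0],"turn":0}]'

```text
t: 5.55
ee_pos: [564.2, -52.5, 114.7]
orientation: [-1.164, -2.918, -0.004]
ft_force: [2.2, 8.0, -1.5]
width: 13.8
grasp_force: 30.0
```

```bash
python3 - <<'E'
from h import *
from workcell import ctrl
o=ctrl.get_obs(); print(o["ee_pos"],o["orientation"],o["qpos"][5],o["ft_force"],o["moment"],o["grasp_force"])
d=ctrl.get_image("side"); cv2.imwrite("pics/p2.png",cv2.resize(d["frame"][200:300,260:380],None,fx=6,fy=6,interpolation=cv2.INTER_CUBIC))
E
```

```text
[564.15138224 -52.46044044 114.69672868] [-1.16421804 -2.91786295 -0.00397153] -0.9289430616395417 [ 2.20291517  7.97045576 -1.47804862] [ 1.22625266 -0.39310643  0.01530361] 29.99656319618225
```

View pics/p2.png

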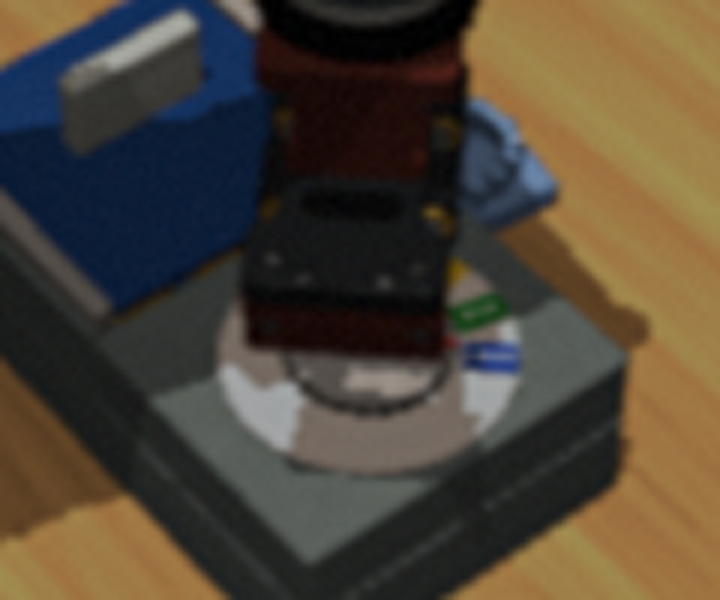

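The pointer's red mark, at crop (450,342), sits beside the blue four-dot field at (490,357). I'm holding here and will check it by ray.

Request:
arm_command --series '[{"linear":[0,0,0],"turn":0},{"linear":[0,0,0],"turn":0},{"linear":[0,0,0],"turn":0},{"linear":[0,0,0],"turn":0},{"linear":[0,0,0],"turn":0},{"linear":[0,0,0],"turn":0}]'

```text
t: 6.2
ee_pos: [564.2, -52.5, 114.7]
orientation: [-1.16, -2.919, -0.004]
ft_force: [1.5, 7.3, -1.7]
width: 14.2
grasp_force: 30.0
```

```bash
python3 - <<'E'
from h import *
from workcell import ctrl
o=ctrl.get_obs(); print(o["t"],o["ee_pos"],o["orientation"],o["ft_force"])
d=ctrl.get_image("side")
for n,lo,hi,z in [("ptr",(170,100,60),(179,255,255),90),("ptr",(0,150,70),(5,255,255),90),("blu",(95,150,40),(130,255,255),83),("grn",(40,100,40),(85,255,255),83)]:
    for A,c in blobs(d,lo,hi,(325,240,352,270),2):
        p=onplane(d,c,z)[0]; print(n,A,c.round(1),p.round(1),np.arctan2(p[1]+53.2,p[0]-563.8).round(3))
E
```

```text
6.2 [564.16101863 -52.48534939 114.67781533] [-1.16014978 -2.91946675 -0.00393649] [ 1.50228636  7.31480538 -1.70259377]
blu 9 [342.6 260.2] [596.9 -87.3] -0.801
grn 34 [339.2 251.5] [607.1 -63.8] -0.24
```

Request:
arm_command --series '[{"linear":[0,0,0],"turn":0},{"linear":[0,0,0],"turn":0},{"linear":[0,0,0],"turn":0},{"linear":[0,0,0],"turn":0},{"linear":[0,0,0],"turn":0},{"linear":[0,0,0],"turn":0},{"linear":[0,0,0],"turn":-0.1},{"linear":[0,0,0],"turn":-0.1},{"linear":[0,0,0],"turn":-0.1},{"linear":[0,0,0],"turn":-0.1}]'

```text
t: 7.25
ee_pos: [563.8, -53.0, 114.7]
orientation: [-0.55, -3.093, -0.002]
ft_force: [0.8, 3.1, 0.3]
width: 13.5
grasp_force: 30.0
```

Request:
arm_command --series '[{"linear":[0,0,0],"turn":-0.1},{"linear":[0,0,0],"turn":-0.1},{"linear":[0,0,0],"turn":-0.1},{"linear":[0,0,0],"turn":-0.1},{"linear":[0,0,0],"turn":-0.1},{"linear":[0,0,0],"turn":-0.1},{"linear":[0,0,0],"turn":-0.1},{"linear":[0,0,0],"turn":-0.1}]'

```text
t: 8.05
ee_pos: [563.8, -54.3, 114.7]
orientation: [-0.698, 3.063, -0.0]
ft_force: [1.7, -2.8, -0.7]
width: 13.8
grasp_force: 30.0
```

```bash
cat >>h.py <<'E'
def state(c):
    from scipy.spatial.transform import Rotation as R
    o=c.get_obs(); x=R.from_rotvec(o["orientation"]).as_matrix()[:,0]
    print(o["t"],o["ee_pos"].round(1),"yaw+pi",np.arctan2(-x[1],-x[0]).round(4),"q6",o["qpos"][5].round(3),o["ft_force"].round(1),o["width"],o["grasp_force"])
E
python3 -c "
from h import *
from workcell import ctrl
state(ctrl)"
```

```text
8.05 [563.8 -54.3 114.7] yaw+pi 0.4483 q6 -2.136 [ 1.7 -2.8 -0.7] 13.800998739253654 29.99464362859726
```

Request:
arm_command --series '[{"linear":[0,0,0],"turn":-0.1},{"linear":[0,0,0],"turn":-0.1},{"linear":[0,0,0],"turn":-0.095},{"linear":[0,0,0],"turn":0},{"linear":[0,0,0],"turn":0},{"linear":[0,0,0],"turn":0},{"linear":[0,0,0],"turn":0}]'

```text
t: 8.75
ee_pos: [564.1, -54.7, 114.7]
orientation: [-1.135, 2.929, -0.002]
ft_force: [1.6, -4.6, -1.2]
width: 13.8
grasp_force: 30.0
```

```bash
python3 - <<'E'
from h import *
from workcell import ctrl
state(ctrl)
d=ctrl.get_image("side"); cv2.imwrite("pics/p3.png",cv2.resize(d["frame"][200:300,260:380],None,fx=6,fy=6,interpolation=cv2.INTER_CUBIC))
E
```

```text
8.75 [564.1 -54.7 114.7] yaw+pi 0.7394 q6 -2.427 [ 1.6 -4.6 -1.2] 13.847977214634348 29.997688829898834
```

View pics/p3.png

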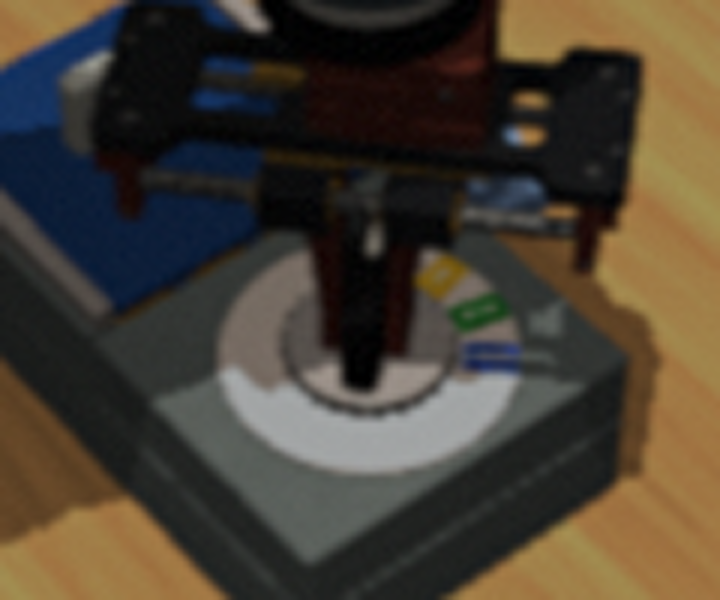

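The picture shows the bar held between both fingers, turned to the red side. I'll finish the hold, then turn right to three dots.

Request:
arm_command --series '[{"linear":[0,0,0],"turn":0},{"linear":[0,0,0],"turn":0},{"linear":[0,0,0],"turn":0},{"linear":[0,0,0],"turn":0},{"linear":[0,0,0],"turn":0},{"linear":[0,0,0],"turn":0},{"linear":[0,0,0],"turn":0},{"linear":[0,0,0],"turn":0},{"linear":[0,0,0],"turn":0.1},{"linear":[0,0,0],"turn":0.1}]'

```text
t: 9.8
ee_pos: [563.9, -54.4, 114.7]
orientation: [-0.831, 3.029, -0.001]
ft_force: [0.5, -3.4, -1.0]
width: 13.7
grasp_force: 30.0
```

Request:
arm_command --series '[{"linear":[0,0,0],"turn":0.1},{"linear":[0,0,0],"turn":0.1},{"linear":[0,0,0],"turn":0.1},{"linear":[0,0,0],"turn":0.1},{"linear":[0,0,0],"turn":0.1},{"linear":[0,0,0],"turn":0.1},{"linear":[0,0,0],"turn":0.1},{"linear":[0,0,0],"turn":0.095},{"linear":[0,0,0],"turn":0},{"linear":[0,0,0],"turn":0}]'

```text
t: 10.8
ee_pos: [563.7, -53.2, 114.7]
orientation: [-0.397, -3.116, -0.002]
ft_force: [1.3, 5.6, -0.8]
width: 13.8
grasp_force: 30.0
```

```bash
python3 -c "
from h import *
from workcell import ctrl
state(ctrl)"
```

```text
10.8 [563.7 -53.2 114.7] yaw+pi -0.2535 q6 -1.434 [ 1.3  5.6 -0.8] 13.767627822893095 29.997251629829407
```

Request:
arm_command --series '[{"linear":[0,0,0],"turn":0},{"linear":[0,0,0],"turn":0},{"linear":[0,0,0],"turn":0},{"linear":[0,0,0],"turn":0},{"linear":[0,0,0],"turn":0},{"linear":[0,0,0],"turn":0},{"linear":[0,0,0],"turn":0},{"linear":[0,0,0],"turn":0},{"linear":[0,0,0],"turn":0},{"linear":[0,0,0],"turn":0}]'

```text
t: 11.8
ee_pos: [563.7, -53.2, 114.7]
orientation: [-0.397, -3.116, -0.002]
ft_force: [0.8, 6.1, 0.4]
width: 13.9
grasp_force: 30.0
```

Request:
arm_command --series '[{"linear":[0,0,0],"turn":0},{"linear":[0,0,0],"turn":0},{"linear":[0,0,0],"turn":0},{"linear":[0,0,0],"turn":0},{"linear":[0,0,0],"turn":0},{"linear":[0,0,0],"turn":0},{"linear":[0,0,-0.02],"turn":0},{"linear":[0,0,-0.03],"turn":0},{"linear":[0,0,-0.03],"turn":0},{"linear":[0,0,0],"turn":0}]' --jaw 1

```text
t: 12.8
ee_pos: [566.1, -54.5, 198.6]
orientation: [0.4, 3.109, 0.0]
ft_force: [-0.5, 0.2, 0.5]
width: 87.2
grasp_force: 0.0
```

Request:
arm_command --series '[{"linear":[0,0,0],"turn":-0.125},{"linear":[0,0,0],"turn":-0.12},{"linear":[0,0,0],"turn":0},{"linear":[0,0,0],"turn":0}]'

```text
t: 13.2
ee_pos: [563.4, -54.1, 194.1]
orientation: [-0.022, -3.141, -0.0]
ft_force: [0.6, -0.3, -0.3]
width: 87.8
grasp_force: 0.0
```

```bash
python3 - <<'E'
from h import *
from workcell import ctrl
state(ctrl)
d=ctrl.get_image("side"); cv2.imwrite("pics/p4.png",cv2.resize(d["frame"][180:300,240:380],None,fx=5,fy=5,interpolation=cv2.INTER_CUBIC))
E
```

```text
13.2 [563.4 -54.1 194.1] yaw+pi -0.0139 q6 -1.674 [ 0.6 -0.3 -0.3] 87.78275139943665 0.0
```

View pics/p4.png

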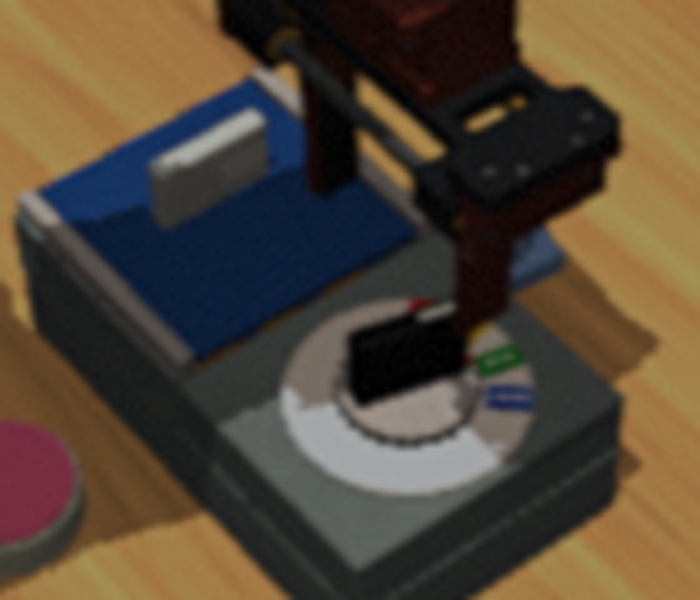

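The bar points at green: the red mark is at (470,363) beside the green field at (500,360). Next is the lid grip.

Request:
arm_command --series '[{"linear":[0,0.037,0],"turn":0},{"linear":[0,0.037,0],"turn":0},{"linear":[0,0.037,0],"turn":0},{"linear":[0,0.0345,0],"turn":0},{"linear":[0,0,0],"turn":0},{"linear":[0,0,0.03],"turn":0},{"linear":[0,0,0.03],"turn":0},{"linear":[0,0,0.021],"turn":0},{"linear":[0,0,0],"turn":0},{"linear":[0,0,0],"turn":0}]'

```text
t: 14.25
ee_pos: [565.2, 90.8, 113.7]
orientation: [-0.019, -3.141, 0.0]
ft_force: [0.9, 0.1, 0.1]
width: 87.4
grasp_force: 0.0
```

Request:
arm_command --series '[{"linear":[0,0,0],"turn":0},{"linear":[0,0,0],"turn":0},{"linear":[0,0,0],"turn":0},{"linear":[0,0,0],"turn":0},{"linear":[0,0,0],"turn":0},{"linear":[0,0,0],"turn":0},{"linear":[0,0,0],"turn":0},{"linear":[0,0,0],"turn":0},{"linear":[0,0,0],"turn":0},{"linear":[0,0,0],"turn":0}]' --jaw -1

```text
t: 15.25
ee_pos: [565.3, 91.4, 113.7]
orientation: [-0.017, -3.142, -0.0]
ft_force: [-0.5, 1.6, -0.3]
width: 11.8
grasp_force: 30.0
```

```bash
python3 -c "
from h import *
from workcell import ctrl
state(ctrl)"
```

```text
15.25 [565.3  91.4 113.7] yaw+pi -0.0108 q6 -1.421 [-0.5  1.6 -0.3] 11.791839621815846 30.010862052440643
```

Request:
arm_command --series '[{"linear":[0,0.005,0],"turn":0},{"linear":[0,0.01,0],"turn":0},{"linear":[0,0.01,0],"turn":0},{"linear":[0,0.01,0],"turn":0},{"linear":[0,0.01,0],"turn":0},{"linear":[0,0.01,0],"turn":0},{"linear":[0,0.01,0],"turn":0},{"linear":[0,0.007,0],"turn":0},{"linear":[0,0.004,0],"turn":0},{"linear":[0,0,0],"turn":0}]'

```text
t: 16.25
ee_pos: [565.2, 168.9, 113.6]
orientation: [-0.016, -3.14, -0.001]
ft_force: [-4.3, 0.9, 4.5]
width: 12.0
grasp_force: 30.0
```

Request:
arm_command --series '[{"linear":[0,0.002,0],"turn":0},{"linear":[0,0.002,0],"turn":0},{"linear":[0,0.001,0],"turn":0},{"linear":[0,0,0],"turn":0},{"linear":[0,0,0],"turn":0}]'

```text
t: 16.75
ee_pos: [565.2, 171.5, 113.6]
orientation: [-0.016, -3.139, 0.003]
ft_force: [-3.9, -8.7, 6.0]
width: 12.1
grasp_force: 30.0
```

Request:
arm_command --series '[{"linear":[0,0.0015,0],"turn":0},{"linear":[0,0,0],"turn":0},{"linear":[0,0,0],"turn":0}]'

```text
t: 17.05
ee_pos: [565.2, 171.7, 113.6]
orientation: [-0.016, -3.139, 0.006]
ft_force: [-3.9, -15.8, 7.5]
width: 12.1
grasp_force: 30.0
```

Request:
arm_command --series '[{"linear":[0,0,0],"turn":0},{"linear":[0,0,0],"turn":0},{"linear":[0,0,0],"turn":0},{"linear":[0,0,0],"turn":0},{"linear":[0,0,0],"turn":0},{"linear":[0,0,0],"turn":0},{"linear":[0,0,-0.02],"turn":0},{"linear":[0,0,-0.03],"turn":0},{"linear":[0,0,-0.04],"turn":0},{"linear":[0,0,0],"turn":0}]' --jaw 1

```text
t: 18.05
ee_pos: [569.2, 174.8, 208.9]
orientation: [0.017, 3.133, 0.004]
ft_force: [0.1, 0.7, 0.9]
width: 86.5
grasp_force: 0.0
```

Request:
arm_command --series '[{"linear":[0,0.04,0],"turn":0},{"linear":[0,0.04,0],"turn":0},{"linear":[0,0.04,0],"turn":0},{"linear":[0,0.04,0],"turn":0},{"linear":[0,0.04,0],"turn":0},{"linear":[0,0,0],"turn":0},{"linear":[0,0,0],"turn":0}]'

```text
t: 18.75
ee_pos: [567.6, 374.2, 202.6]
orientation: [-0.014, -3.141, 0.001]
ft_force: [1.3, -1.2, 0.2]
width: 87.7
grasp_force: 0.0
```

```bash
python3 - <<'E'
from h import *
from workcell import ctrl
state(ctrl)
d=ctrl.get_image("top"); s=ctrl.get_image("side")
a=cv2.resize(d["frame"][170:320,200:370],(450,397)); b=cv2.resize(s["frame"][180:312,240:356],(349,397))
cv2.imwrite("pics/p5.png",np.hstack([a,b]))
x0,y0,x1,y1=316,222,354,262
g=cv2.cvtColor(d["frame"][y0:y1,x0:x1],cv2.COLOR_BGR2GRAY)
m=np.argwhere(g<60)[:,::-1].astype(np.float32); P=onplane(d,m+[x0,y0],110); u=np.linalg.svd(P-P.mean(0))[2][0]; print(len(m),P.mean(0),np.arctan(u[1]/u[0]))
E
```

```text
18.75 [567.6 374.2 202.6] yaw+pi -0.009 q6 -0.996 [ 1.3 -1.2  0.2] 87.69095420304865 0.0
96 [561.48170018 -51.6159092 ] -0.24065234932750837
```

View pics/p5.png

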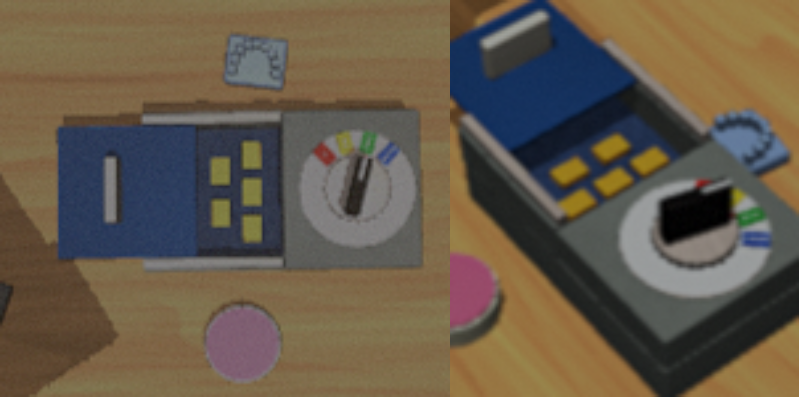

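The lid is fully open with the ingots showing. The dial points at green, measured at -0.24 rad, and the tin and cast are undisturbed.

```bash
python3 -c "
from workcell import ctrl
print(ctrl.close_job())"
```

```text
the job is handed in; nothing more can be done
None
```

The safe is open: I dialled 4 - 1 - 3 with a hold of about a second on each, slid the lid about 80 mm to its stop and let go, left the dial on three dots, and handed the job in at about 19 s of the 54 s allowed.

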